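# Move the headset to the other fold-out hook and fold the empty hook away

### The arm

A 6-joint arm with a two-finger parallel gripper is mounted at the origin on the work surface. World frame = base frame: x ahead of the robot, y to its left, z up, the work surface at z = 0. Lengths are in m, angles in rad, forces in N, time in s.
With the tool pointing down it reaches from about 0.3 to 0.95 m from the base axis. Payload 3.1 kg.
Tool frame: the origin (TCP) lies midway between the tips of the shut fingers; the grasp point (between the pads) lies 19 mm behind it; z points along the fingers, y is the direction in which the jaws open and shut (so a half turn about z gives the same grasp; the last joint's range is limited). The gripper opens to 85 mm and grips with 20 to 120 N. Pads are 22 mm wide; open, the fingers measure 114 mm over their backs; the gripper's body (76 mm by 85 mm) begins 54 mm behind the grasp point. The pads swing forward as they close: fully open they stand 13 mm farther back than shut.
Start: joints at [1.27, 0.308, 1.634, -0, 1.2, -0.07], TCP at [0.143, 0.608, 0.231] pointing down, gripper open.
Joint ranges: [-3.06, 3.06], [-0.79, 1.96], [0.05, 2.63], [-1.19, 4.34], [0.05, 2.64], [-2.94, 2.94]. Speed limits (rad/s): [2.79, 2.79, 3.14, 3.14, 3.14, 3.14].

### API

Orientations are given as [roll, pitch, yaw] about the fixed x, y, z axes, in that order (R = Rz(yaw) Ry(pitch) Rx(roll)).
In Python, from workcell import ctrl gives the robot as it stands. The module is installed in compiled form; this text tells all that it offers.
- The arm moves only by the shell command python3 -m jog 'ROWS' [FORCE]. ROWS is a JSON object of lists of equal length, an entry for each row: "delta_rot": the turn, a rotation vector about the tool's x, y, z in degrees, a list of three; "slide": the shift along the tool's x, y, z in m, a list of three; "gripper": the opening in per cent of the stroke, from 0 (shut) to 100 (fully open). A call has 1 to 12 rows; each row shifts and turns the commanded pose from where the row before left it, along the tool's axes as they then stand; what a row does not reach is not made up. A row lasts 1/10 s, in which the tool goes at most 50 mm and 8.59 degrees, less where a joint would pass 70% of its speed; a pose out of reach is approached as far as the arm can. A call is refused whole if a number of a shift passes 0.05 or a number of a turn 8.59, either way. A call with a gripper value outside its range is refused whole. The fingers move at their own pace and stop on an object; FORCE is the grip in N (left out, the last holds). Time passes only in rows, so rows that do not move let the fingers close. It gives the time, the measured TCP pose, the force and the opening at its end, in the units of the state.
- ctrl.get_state(): the state, without advancing time (a new reading comes with each control period).
- ctrl.capture(name): name is "scene" or "top" or "wrist"; returns a dict with "img" (480x640x3 uint8, red, green, blue), "z_map" (480x640 float32, m along the optical axis (not along the pixel's ray), 0 where there is no reading), "intrinsics" (3x3 intrinsics, pixels), "world_to_cam" (4x4, takes a point from world to camera coordinates); the wrist camera has in their place "tool_from_camera" (4x4, takes a point from camera to tool coordinates, whose origin is the TCP and whose axes are the flange's). Camera axes: x right, y up, looking along -z (the intrinsics and any distortion apply to the point x, -y, -z); pixel columns grow to the right and rows downward; lengths in m; the calibration is good to about 2 mm. The wrist camera is an equidistant fisheye: a pixel r from the principal point sees the ray r / f radians off the axis. A picture is of the moment at which its call begins: read the wrist's pose just before it.
- ctrl.hand_in(): hands the job in, once; it reports no verdict.
The state is a dict: "t": time; "joints": joint angles; "joint_vel": joint speeds; "joint_torque": joint torques, N m; "tcp_pos": TCP position; "eef_rot": TCP orientation; "force": force on the tool from outside, world axes, zero at the start; "torque": the same for the moment, N m; "finger_gap": finger opening in m.
Only numpy, scipy, OpenCV 4.12 (cv2) and the standard library are available. Lean on these libraries where they do the work, as an engineer would, in place of code of your own. Each camera call takes 0.05 s, during which the arm holds its last target.

### The job

Two stiff fold-out headset hooks are screwed to the side of the radio console: one is out and carries the headset, the other is folded flat. Push the folded hook right out to its stop, move the headset over onto it, setting it down gently and not dropping it, then push the emptied hook flat again until it is fully home. Push the hooks with closed fingertips, never clamping or straining them, and leave the other things alone.

Things in the scene. Friction and masses are not known exactly. Their poses are not given: they have to be found in the camera images.
- hook_a (a joint): Angle of the hook that carries the headset at the start (then 1.5 rad or more); to be folded flat. 0 = flat on its rubber stop, 1.571 rad = straight out on a hard stop; anticlockwise from above opens it. Stiff friction hinge: stays where left, takes 9 to 12 N at the peg, square to the arm, all the way (more nearer the hinge), so feel for the stop: 15 to 19 N there is home. Over 25 N strains it, a clamping grip too.
- hook_b (a joint): Angle of the empty hook (0 to 0.12 rad at the start); to be swung out. 0 = flat on its rubber stop, 1.571 rad = straight out on a hard stop; anticlockwise from above opens it. Stiff friction hinge: stays where left, takes 9 to 12 N at the peg, square to the arm, all the way (more nearer the hinge), so feel for the stop: 15 to 19 N there is home. Over 25 N strains it, a clamping grip too.
- hook_a_plate: Steel hook that carries the headset at the start, plate 124 x 40 mm with its arm. Origin on the console's side face at the arm's mid height (240 mm up); x along the face, the way the folded arm points; y out of the face. Vertical hinge axis at x = 0, y = 22 mm. The arm is 12 mm thick, 14 mm high, top at z = +7 mm. The console's top is at z = +10 mm.
- hook_b_plate: The empty, folded steel hook, plate 124 x 40 mm with its arm. Origin on the console's side face at the arm's mid height (240 mm up); x along the face, the way the folded arm points; y out of the face. Vertical hinge axis at x = 0, y = 22 mm. The arm is 12 mm thick, 14 mm high, top at z = +7 mm. The console's top is at z = +10 mm.
- hook_a_peg (a point): Hook_a: top of the upright round peg at the free end of the arm, on its axis, 80 mm from the hinge axis. The peg is 12 mm across and stands 32 mm above the arm; Push it with closed fingertips; behind the folded peg there is room for them above the console's top, which lies 29 mm below the peg's top.
- hook_b_peg (a point): Hook_b: top of the upright round peg at the free end of the arm, on its axis, 80 mm from the hinge axis. The peg is 12 mm across and stands 32 mm above the arm; Push it with closed fingertips; behind the folded peg there is room for them above the console's top, which lies 29 mm below the peg's top.
- headset: Black rigid cordless headset, 0.22 to 0.37 kg. Origin: underside of the band's middle, which rests on the arm. Band 28 mm wide (y), 8 mm thick, level to 27 mm either side (x), then arched down to ear cups at x = +-70 mm, 66 mm across, bottoms 168 mm down; thin boom 95 mm to +y on the +x cup. Grip across the width 26 mm beside the middle, fingers clear of the arm.
- console: Plywood radio console, 400 x 340 mm, 250 mm high, fixed. Origin on the desk at the foot of the side face with the hooks, midway between them; y out of that face. The hooks are 160 to 180 mm apart along x, either one nearer the robot. To leave a hook, lift the headset over the peg and draw it out along the arm beyond the peg: its cups hang beside the arm.
- desk_mic: Desk microphone on a round foot 84 mm across, 122 mm high; origin under the foot. Leave alone.
- morse_key: Morse key on a 95 x 70 mm base, 42 mm high; origin under the base. Leave alone.
- mug: White mug, 80 mm across, 92 mm high; origin under its middle. Leave alone.
- meter: Grey meter box 75 x 120 mm, 68 mm high, on the console's top; origin under it. Leave alone.

How it is judged:
By the outcome, as a careful person would: the job done as asked, in the order asked, and still so for the second after the job is handed in, with the robot touching nothing.
It also fails if it takes over 72 s, if anything falls off the work surface, if the arm or the gripper's body presses on something with over 40 N, if the wrist force passes 120 N, or if a joint passes its speed limit or range.

## Working session

There is one attempt and no reset: what is moved stays moved. The work goes in short steps, Python scripts to look and compute and a shell command to move; the robot and the scene stay as the last step left them, time stands still between calls to the robot, and variables do not carry over. Pictures are saved under pics/ and viewed, and the job is handed in when it is done.

```bash
mkdir -p pics; ls; python3 - <<'E'
from workcell import ctrl
import cv2,numpy as np,pickle
s=ctrl.get_state();print({k:np.round(v,3).tolist() for k,v in s.items()})
for n in ["scene","top","wrist"]:
    c=ctrl.capture(n); pickle.dump((s,c),open(f"pics/{n}0.pkl","wb"))
    cv2.imwrite(f"pics/{n}0.png",c["img"][:,:,::-1]); print(n,c["intrinsics"].tolist(), [k for k in c])
E
```

```text
pics
{'t': 0.0, 'joints': [1.27, 0.309, 1.635, 0.0, 1.2, -0.07], 'joint_vel': [0.001, -0.0, 0.0, 0.001, -0.001, 0.001], 'joint_torque': [-0.001, -41.526, -27.666, -0.0, 0.01, -0.0], 'tcp_pos': [0.143, 0.608, 0.23], 'eef_rot': [-3.139, -0.0, 2.911], 'force': [0.418, 0.06, -0.119], 'torque': [0.017, -0.02, 0.016], 'finger_gap': 0.085}
scene [[499.69876288625966, 0.0, 319.28825060542846], [0.0, 499.69876288625966, 232.82229649577567], [0.0, 0.0, 1.0]] ['img', 'z_map', 'intrinsics', 'world_to_cam']
top [[544.8538615141156, 0.0, 322.35391294138077], [0.0, 544.8538615141156, 232.54384383472083], [0.0, 0.0, 1.0]] ['img', 'z_map', 'intrinsics', 'world_to_cam']
wrist [[371.64829954431775, 0.0, 315.3358198846545], [0.0, 371.64829954431775, 239.8387817797323], [0.0, 0.0, 1.0]] ['img', 'z_map', 'intrinsics', 'tool_from_camera']
```

View pics/scene0.png

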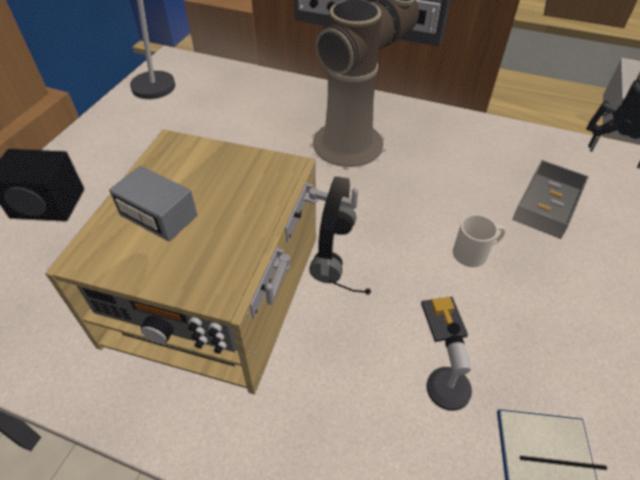

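View pics/top0.png

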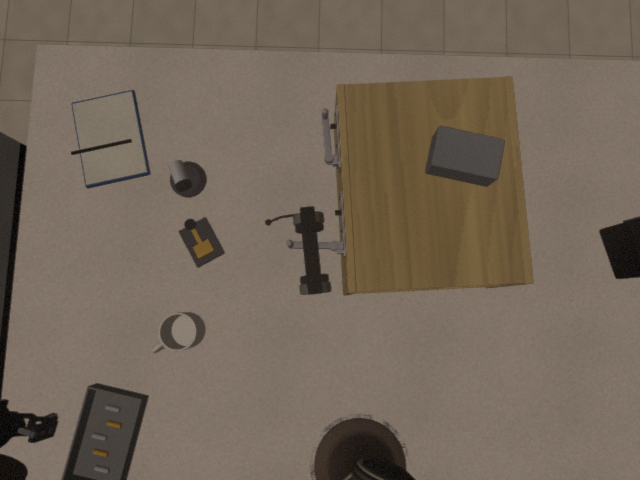

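View pics/wrist0.png

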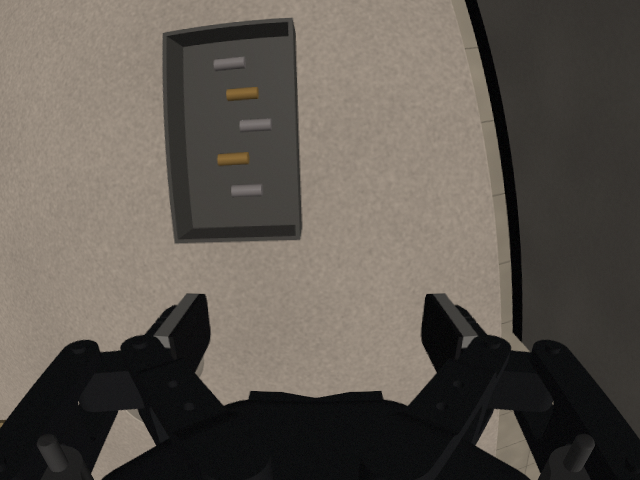

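The top view has hook_a carrying the headset, with its peg near (291,244). Hook_b is folded, with its peg near (325,112) and its hinge near (328,160). The console's side face points to the image left, which is world +y. Next I'll measure these.

```bash
cat > h.py <<'E'
import numpy as np,cv2,pickle
from scipy.spatial.transform import Rotation as R
def load(n): return pickle.load(open(f"pics/{n}.pkl","rb"))
def dep(c,u,v,z=None):
    K=c["intrinsics"];zz=c["z_map"][int(round(v)),int(round(u))] if z is None else z
    p=np.array([(u-K[0,2])/K[0,0]*zz,-(v-K[1,2])/K[1,1]*zz,-zz,1.])
    return (np.linalg.inv(c["world_to_cam"])@p)[:3]
def onz(c,u,v,h):
    a=dep(c,u,v,1.);b=dep(c,u,v,2.);t=(h-a[2])/(b[2]-a[2]);return a+t*(b-a)
def proj(c,p):
    q=c["world_to_cam"]@np.append(p,1);K=c["intrinsics"]
    return K[0,0]*q[0]/-q[2]+K[0,2],K[1,1]*-q[1]/-q[2]+K[1,2]
E
python3 - <<'E'
from h import *
s,c=load("top0");print(np.linalg.inv(c["world_to_cam"]).round(3))
im=c["img"][:,:,::-1]
cv2.imwrite("pics/topA.png",cv2.resize(im[90:310,255:365],None,fx=5,fy=5,interpolation=cv2.INTER_CUBIC)[:600]) 
cv2.imwrite("pics/topB.png",cv2.resize(im[195:305,255:365],None,fx=5,fy=5,interpolation=cv2.INTER_CUBIC))
s,c=load("scene0");im=c["img"][:,:,::-1]
cv2.imwrite("pics/scA.png",cv2.resize(im[170:320,240:390],None,fx=4,fy=4,interpolation=cv2.INTER_CUBIC))
E
```

```text
[[ 0.028  0.991 -0.132  0.345]
 [-1.     0.029  0.     0.095]
 [ 0.004  0.132  0.991  1.249]
 [ 0.     0.     0.     1.   ]]
```

View pics/topA.png

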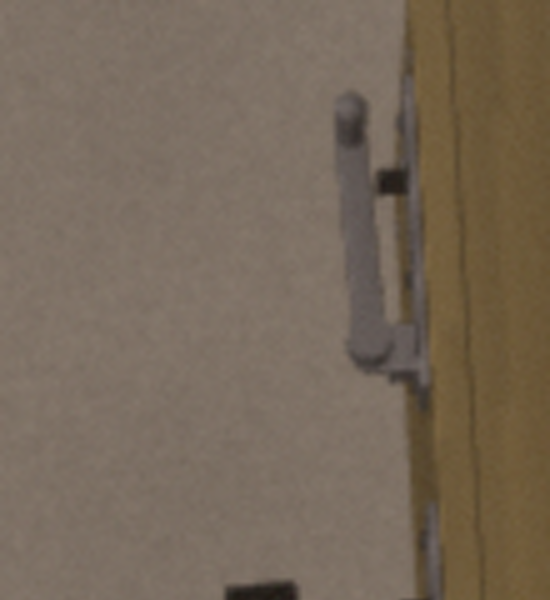

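View pics/topB.png

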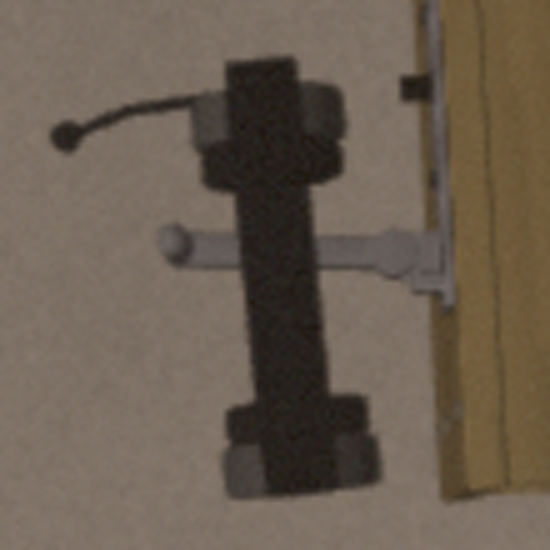

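View pics/scA.png

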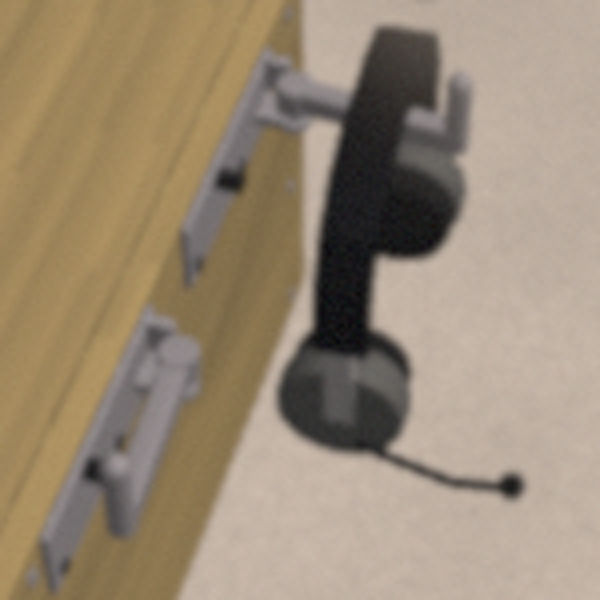

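```bash
python3 - <<'E'
from h import *
s,c=load("top0")
f=lambda n,u,v,h:print(n,(u,v),"plane",onz(c,u,v,h).round(4),"depth",dep(c,u,v).round(4))
f("Bpeg",325,110.6,.279);f("Bhinge",329,159.2,.247);f("Apeg",290,243,.279);f("Ahinge",335,245,.247)
f("band mid",311.7,246,.255);f("band",308,210,.25);f("band",313,280,.25)
f("top far corner",337+.5,85,.25);f("top near corner",346,293.5,.25)
for u in range(330,356,2): print(u,dep(c,u,200).round(3),dep(c,u,100).round(3))
f("boom tip",268,222,.1)
s,c2=load("scene0")
g=lambda n,u,v,h:print(n,(u,v),"plane",onz(c2,u,v,h).round(4),"depth",dep(c2,u,v).round(4))
g("Bpeg",240+117/4,170+463/4,.279);g("Bhinge",240+178/4,170+350/4,.247);g("Apeg",240+460/4,170+80/4,.279)
E
```

```text
Bpeg (325, 110.6) plane [0.7018 0.0968 0.279 ] depth [0.7021 0.0968 0.2782]
Bhinge (329, 159.2) plane [0.6183 0.0867 0.247 ] depth [0.6182 0.0867 0.2474]
Apeg (290, 243) plane [0.4534 0.1527 0.279 ] depth [0.4535 0.1527 0.2779]
Ahinge (335, 245) plane [0.4556 0.0712 0.247 ] depth [0.4557 0.0712 0.2468]
band mid (311.7, 246) plane [0.4517 0.1141 0.255 ] depth [0.452  0.1141 0.2519]
band (308, 210) plane [0.5193 0.1231 0.25  ] depth [0.5226 0.1237 0.2312]
band (313, 280) plane [0.3898 0.1099 0.25  ] depth [0.3903 0.11   0.2395]
top far corner (337.5, 85) plane [0.7643 0.0743 0.25  ] depth [0.7643 0.0743 0.2499]
top near corner (346, 293.5) plane [0.367 0.049 0.25 ] depth [0.37   0.0426 0.1131]
330 [0.587 0.08  0.005] [0.831 0.086 0.001]
332 [0.588 0.075 0.001] [0.83  0.081 0.002]
334 [ 0.589  0.07  -0.004] [0.83  0.077 0.003]
336 [0.588 0.066 0.001] [0.739 0.076 0.238]
338 [0.582 0.062 0.036] [0.733 0.073 0.253]
340 [0.546 0.063 0.22 ] [0.733 0.069 0.253]
342 [0.541 0.06  0.246] [0.734 0.065 0.251]
344 [0.539 0.057 0.255] [0.734 0.061 0.252]
346 [0.541 0.053 0.248] [0.735 0.057 0.25 ]
348 [0.541 0.049 0.246] [0.736 0.053 0.248]
350 [0.54  0.045 0.251] [0.736 0.05  0.248]
352 [0.541 0.042 0.249] [0.735 0.046 0.249]
354 [0.541 0.038 0.251] [0.736 0.042 0.249]
boom tip (268, 222) plane [0.5172 0.2118 0.1   ] depth [0.5196 0.2134 0.084 ]
Bpeg (269.25, 285.75) plane [0.7048 0.1019 0.279 ] depth [0.7041 0.1015 0.2779]
Bhinge (284.5, 257.5) plane [0.6235 0.0901 0.247 ] depth [0.6248 0.0908 0.2489]
Apeg (355.0, 190.0) plane [0.4593 0.1583 0.279 ] depth [0.4582 0.158  0.2779]
```

```bash
python3 - <<'E'
from h import *
for n in("top0","scene0"):
    s,c=load(n);K=c["intrinsics"];z=c["z_map"]
    v,u=np.mgrid[:480,:640];P=np.stack([(u-K[0,2])/K[0,0]*z,-(v-K[1,2])/K[1,1]*z,-z,np.ones_like(z)],-1)@np.linalg.inv(c["world_to_cam"]).T
    m=(abs(P[...,2]-.25)<.008)&(z>0)&(P[...,0]>.3)&(P[...,0]<.85)&(P[...,1]<.1)&(P[...,1]>-.4)
    lab=cv2.connectedComponents(cv2.erode(m.astype(np.uint8),np.ones((2,2)))*1)[1]
    k=np.bincount(lab[lab>0]).argmax();Q=P[lab==k][:,:2]
    r=cv2.minAreaRect((Q*1000).astype(np.float32));print(n,r);print(cv2.boxPoints(r).round(0).tolist())
    xs=np.linspace(.4,.74,35);e=np.array([[x,Q[abs(Q[:,0]-x)<.006][:,1].max()] for x in xs])
    f=np.polyfit(e[:,0],e[:,1],1);print(f,np.arctan(f[0]), np.abs(np.polyval(f,xs)-e[:,1]).max(), "z",P[lab==k][:,2].mean())
E
```

```text
top0 ((580.1416015625, -101.58930969238281), (397.49285888671875, 354.745361328125), 4.514142036437988)
[[368.0, 60.0], [396.0, -294.0], [792.0, -263.0], [764.0, 91.0]]
[0.07812391 0.01966433] 0.07796555002622836 0.011448823369655962 z 0.2504768309066306
scene0 ((580.382080078125, -82.94589233398438), (398.0140686035156, 381.9074401855469), 4.3610734939575195)
[[367.0, 92.0], [396.0, -288.0], [793.0, -258.0], [764.0, 123.0]]
[0.09168183 0.02406249] 0.09142623452606355 0.03308263686370476 z 0.24925689873226609
```

```bash
python3 - <<'E'
from h import *
s,c=load("wrist0");print(c["tool_from_camera"].round(4))
s,c=load("top0")
print("mic",onz(c,188,179,0),dep(c,178,178),"key",onz(c,202,243,.02),"mug",onz(c,182,331,0.05),"meter",dep(c,465,145))
E
python3 -m jog '{"delta_rot":[[0,0,7.8],[0,0,7.8],[0,0,7.8],[0,0,7.8],[0,0,7.8],[0,0,7.8],[0,0,7.8],[0,0,7.8],[0,0,7.6]],"slide":[[0,0,-0.015],[0,0,-0.015],[0,0,-0.015],[0,0,-0.015],[0,0,-0.015],[0,0,-0.015],[0,0,-0.015],[0,0,-0.015],[0,0,-0.015]],"gripper":[0,0,0,0,0,0,0,0,0]}'
```

```text
[[-5.000e-04  9.657e-01  2.598e-01  6.490e-02]
 [ 1.000e+00  5.000e-04  3.000e-04  1.200e-03]
 [ 2.000e-04  2.598e-01 -9.657e-01 -1.432e-01]
 [ 0.000e+00  0.000e+00  0.000e+00  1.000e+00]]
mic [0.62853512 0.413297   0.        ] [0.60259618 0.40378366 0.1208822 ] key [0.47670762 0.36746521 0.02      ] mug [0.28065029 0.39307537 0.05      ] meter [ 0.63094993 -0.15119889  0.3204584 ]
t: 1.05
tcp_pos: [0.1429, 0.6081, 0.3663]
eef_rot: [-3.141, 0.001, 1.684]
force: [-0.2, 0.3, 0.4]
finger_gap: -0.0003
```

```bash
python3 -m jog '{"delta_rot":[[0,0,0],[0,0,0],[0,0,0],[0,0,0],[0,0,0],[0,0,0],[0,0,0],[0,0,0],[0,0,0],[0,0,0],[0,0,0],[0,0,0]],"slide":[[-0.037,0.031,0],[-0.037,0.031,0],[-0.037,0.031,0],[-0.037,0.031,0],[-0.037,0.031,0],[-0.037,0.031,0],[-0.037,0.031,0],[-0.037,0.031,0],[-0.037,0.031,0],[-0.037,0.031,0],[-0.037,0.031,0],[-0.037,0.031,0]],"gripper":[0,0,0,0,0,0,0,0,0,0,0,0]}'
python3 -m jog '{"delta_rot":[[0,0,0],[0,0,0],[0,0,0],[0,0,0],[0,0,0]],"slide":[[-0.037,0.031,0],[-0.037,0.031,0],[-0.037,0.031,0],[-0.037,0.031,0],[0,0,0]],"gripper":[0,0,0,0,0]}'
cat > cap.py <<'E'
import sys,cv2,pickle
from workcell import ctrl
cam,name=sys.argv[1:3]
s=ctrl.get_state();c=ctrl.capture(cam);pickle.dump((s,c),open(f"pics/{name}.pkl","wb"));cv2.imwrite(f"pics/{name}.png",c["img"][:,:,::-1])
E
cat >> h.py <<'E'
def wray(s,c,u,v):
    K=c["intrinsics"];dx,dy=u-K[0,2],v-K[1,2];r=np.hypot(dx,dy);th=r/K[0,0]
    d=np.array([np.sin(th)*dx/r,-np.sin(th)*dy/r,-np.cos(th)])
    T=np.eye(4);T[:3,:3]=R.from_euler("xyz",s["eef_rot"]).as_matrix();T[:3,3]=s["tcp_pos"];T=T@c["tool_from_camera"]
    return T[:3,3],T[:3,:3]@d
def wz(s,c,u,v,h):
    o,d=wray(s,c,u,v);return o+d*(h-o[2])/d[2]
E
python3 cap.py wrist w1
```

```text
t: 2.25
tcp_pos: [0.5658, 0.2098, 0.3659]
eef_rot: [-3.141, -0.0, 1.689]
force: [0.7, 0.5, 0.6]
finger_gap: -0.0002
t: 2.75
tcp_pos: [0.7084, 0.0734, 0.3633]
eef_rot: [-3.14, 0.003, 1.683]
force: [-0.3, 0.3, -0.4]
finger_gap: 0.0003
```

View pics/w1.png

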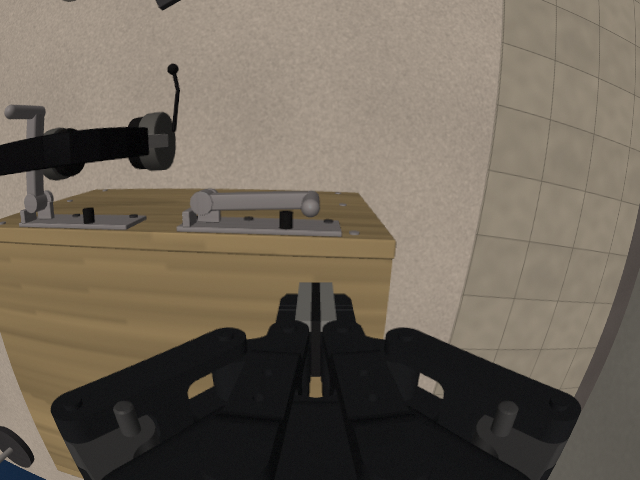

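```bash
python3 - <<'E'
from h import *
s,c=load("w1");im=c["img"][:,:,::-1]
cv2.imwrite("pics/w1a.png",cv2.resize(im[180:260,170:370],None,fx=4,fy=4,interpolation=cv2.INTER_CUBIC))
cv2.imwrite("pics/w1b.png",cv2.resize(im[60:240,0:200],None,fx=3.3,fy=3.3,interpolation=cv2.INTER_CUBIC))
E
```

```text
(no output)
```

View pics/w1a.png

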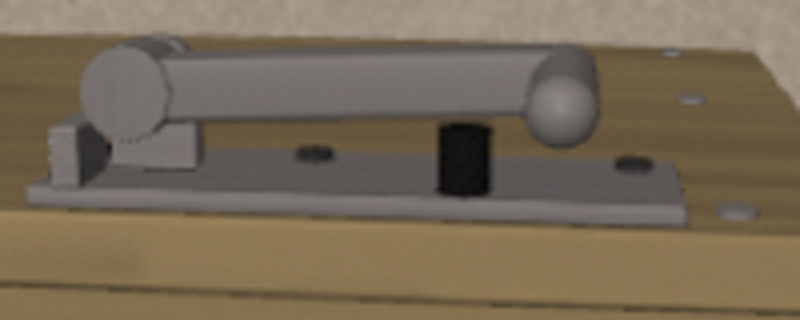

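View pics/w1b.png

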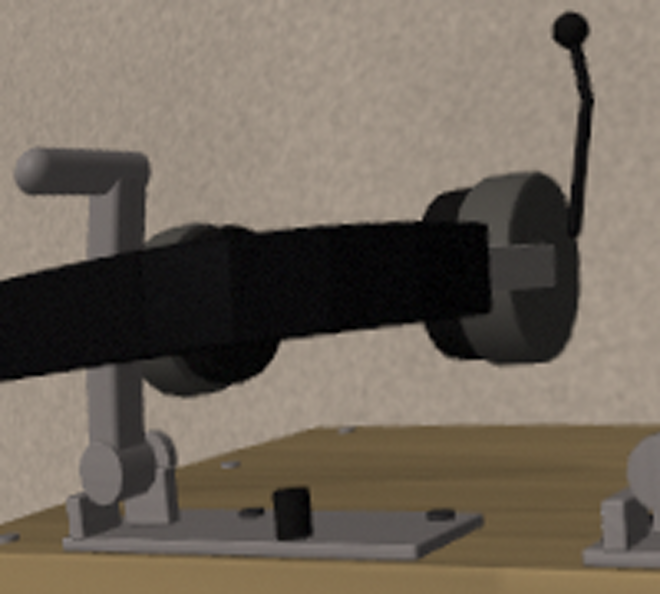

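```bash
python3 - <<'E'
from h import *
s,c=load("w1");print(s["tcp_pos"],s["eef_rot"])
for n,u,v,z in[("Bpeg",310.5,207.5,.273),("Bhinge",200.75,203,.249),("Apeg",10.6,112.1,.273),("Ahinge",31.2,203.6,.249),("face edge",394,240,.25),("tipL",302,284,.363),("tipR",333,284,.363)]: print(n,wz(s,c,u,v,z).round(4))
E
```

```text
[0.70837369 0.07344866 0.36331986] [-3.14003516e+00  2.75512589e-03  1.68307020e+00]
Bpeg [0.7034 0.0978 0.273 ]
Bhinge [0.624  0.0886 0.249 ]
Apeg [0.4548 0.1548 0.273 ]
Ahinge [0.4583 0.0752 0.249 ]
face edge [0.7662 0.0769 0.25  ]
tipL [0.7029 0.0818 0.363 ]
tipR [0.7157 0.0832 0.363 ]
```

```bash
python3 -m jog '{"delta_rot":[[0,0,0],[0,0,0],[0,0,0],[0,0,0],[0,0,0]],"slide":[[0,-0.002,0.03],[0,0,0.03],[0,0,0.03],[0,0,0.01],[0,0,0]],"gripper":[0,0,0,0,0]}'
```

```text
t: 3.3
tcp_pos: [0.7015, 0.0797, 0.264]
eef_rot: [-3.137, -0.001, 1.69]
force: [-0.2, -0.2, 0.1]
finger_gap: 0.0002
```

```bash
python3 -m jog '{"delta_rot":[[0,0,0],[0,0,0]],"slide":[[0,0,0],[0,0,0]],"gripper":[0,0]}'; python3 cap.py wrist w2;  python3 -c "
from h import *
s,c=load('w2');print(s['tcp_pos'],s['joint_vel'].round(3) if hasattr(s['joint_vel'],'round') else s['joint_vel'])"
```

```text
t: 3.5
tcp_pos: [0.7045, 0.0794, 0.269]
eef_rot: [3.137, -0.0, 1.689]
force: [0.3, 0.2, -0.9]
finger_gap: 0.0003
[0.70454227 0.07939346 0.2690061 ] [-0.004 -0.002  0.    -0.003 -0.002  0.   ]
```

View pics/w2.png

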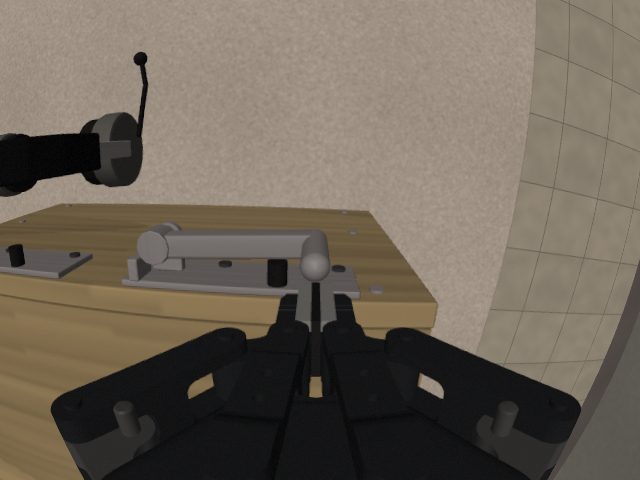

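The peg's ball is at (316,266) and the finger seam at (316,285), so they line up. I'll lower slightly and creep into contact.

```bash
python3 -m jog '{"delta_rot":[[0,0,0],[0,0,0],[0,0,0],[0,0,0]],"slide":[[0,0,0.007],[0.003,0,0],[0.002,0,0],[0,0,0]],"gripper":[0,0,0,0]}';python3 -m jog '{"delta_rot":[[0,0,0],[0,0,0]],"slide":[[0.003,0,0],[0,0,0]],"gripper":[0,0]}'
```

```text
t: 3.95
tcp_pos: [0.7035, 0.0802, 0.2595]
eef_rot: [3.141, 0.007, 1.689]
force: [1.0, -7.3, -0.2]
finger_gap: 0.0
t: 4.15
tcp_pos: [0.7033, 0.082, 0.2595]
eef_rot: [3.141, 0.009, 1.688]
force: [1.0, -9.7, 1.1]
finger_gap: 0.0002
```

```bash
python3 -m jog '{"delta_rot":[[0,0,-2],[0,0,-4],[0,0,-4],[0,0,-4],[0,0,-4],[0,0,-4]],"slide":[[0.003,0.0005,0],[0.0056,0.001,0],[0.0056,0.001,0],[0.0056,0.001,0],[0.0056,0.001,0],[0.0056,0.001,0]],"gripper":[0,0,0,0,0,0]}'; python3 cap.py wrist w3
```

```text
t: 4.75
tcp_pos: [0.7, 0.1119, 0.2595]
eef_rot: [-3.137, 0.01, 2.075]
force: [0.9, -11.5, 0.6]
finger_gap: 0.0003
```

View pics/w3.png

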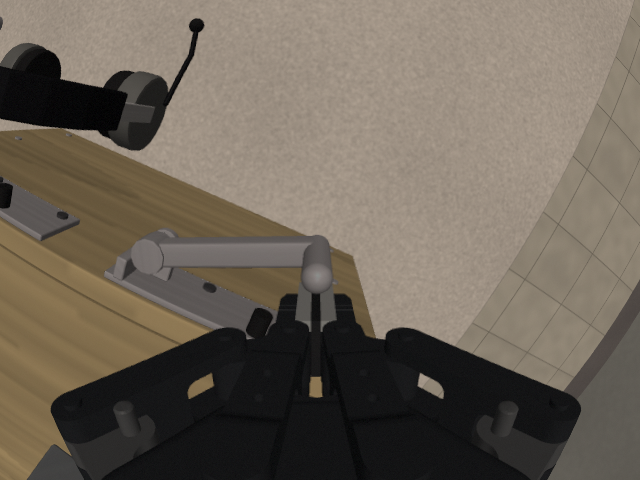

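```bash
python3 -m jog '{"delta_rot":[[0,0,-4],[0,0,-4],[0,0,-4],[0,0,-4],[0,0,-4],[0,0,-4],[0,0,-4],[0,0,-4],[0,0,-4],[0,0,-4],[0,0,-4],[0,0,-4]],"slide":[[0.0056,0.001,0],[0.0056,0.001,0],[0.0056,0.001,0],[0.0056,0.001,0],[0.0056,0.001,0],[0.0056,0.001,0],[0.0056,0.001,0],[0.0056,0.001,0],[0.0056,0.001,0],[0.0056,0.001,0],[0.0056,0.001,0],[0.0056,0.001,0]],"gripper":[0,0,0,0,0,0,0,0,0,0,0,0]}'; python3 -m jog '{"delta_rot":[[0,0,-4],[0,0,-4]],"slide":[[0.0056,0.001,0],[0.0056,0.001,0]],"gripper":[0,0]}'; python3 cap.py wrist w4
```

```text
t: 6.0
tcp_pos: [0.6602, 0.1634, 0.2602]
eef_rot: [-3.136, 0.011, 2.913]
force: [9.1, -10.4, -1.3]
finger_gap: 0.0003
t: 6.2
tcp_pos: [0.6502, 0.1683, 0.2604]
eef_rot: [-3.136, 0.012, 3.053]
force: [9.9, -8.0, -2.6]
finger_gap: 0.0003
```

View pics/w4.png

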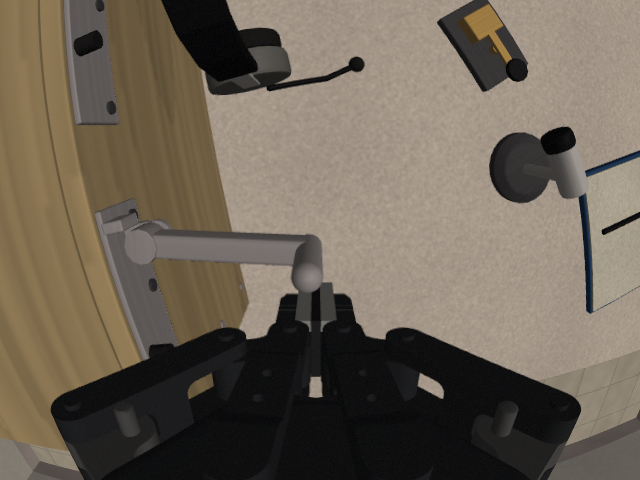

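```bash
python3 -m jog '{"delta_rot":[[0,0,-3],[0,0,-3]],"slide":[[0.0042,-0.001,0],[0.0042,-0.001,0]],"gripper":[0,0]}'; python3 -m jog '{"delta_rot":[[0,0,-1]],"slide":[[0.0015,-0.0005,0]],"gripper":[0]}'
```

```text
t: 6.45
tcp_pos: [0.6424, 0.1709, 0.2607]
eef_rot: [3.14, 0.014, -3.127]
force: [11.7, 2.4, -3.5]
finger_gap: -0.0005
t: 6.55
tcp_pos: [0.6406, 0.1712, 0.2607]
eef_rot: [3.139, 0.014, -3.11]
force: [10.7, 3.0, -4.3]
finger_gap: 0.0001
```

```bash
python3 -m jog '{"delta_rot":[[0,0,-1],[0,0,0]],"slide":[[0.0015,0,0],[0,0,0]],"gripper":[0,0]}'; python3 -m jog '{"delta_rot":[[0,0,-1],[0,0,0]],"slide":[[0.0015,0,0],[0,0,0]],"gripper":[0,0]}'; python3 -m jog '{"delta_rot":[[0,0,0],[0,0,0]],"slide":[[0.001,0,0],[0,0,0]],"gripper":[0,0]}'
```

```text
t: 6.75
tcp_pos: [0.6391, 0.1716, 0.2607]
eef_rot: [3.139, 0.014, -3.093]
force: [10.2, 2.6, -2.6]
finger_gap: -0.0002
t: 6.95
tcp_pos: [0.6376, 0.1718, 0.2607]
eef_rot: [3.139, 0.014, -3.076]
force: [10.5, 3.7, -2.9]
finger_gap: -0.0001
t: 7.15
tcp_pos: [0.6367, 0.1719, 0.2607]
eef_rot: [3.139, 0.014, -3.076]
force: [11.1, 2.7, -2.7]
finger_gap: -0.0
```

```bash
for i in 1; do python3 -m jog '{"delta_rot":[[0,0,0],[0,0,0]],"slide":[[0.001,0,0],[0,0,0]],"gripper":[0,0]}'; python3 -m jog '{"delta_rot":[[0,0,0],[0,0,0]],"slide":[[0.001,0,0],[0,0,0]],"gripper":[0,0]}';done
```

```text
t: 7.35
tcp_pos: [0.6357, 0.1719, 0.2607]
eef_rot: [3.138, 0.014, -3.076]
force: [10.8, 3.9, -3.4]
finger_gap: -0.0003
t: 7.55
tcp_pos: [0.6347, 0.1719, 0.2607]
eef_rot: [3.138, 0.014, -3.076]
force: [9.9, 2.1, -3.5]
finger_gap: 0.0005
```

```bash
python3 -m jog '{"delta_rot":[[0,0,0],[0,0,0]],"slide":[[0.001,0,0],[0,0,0]],"gripper":[0,0]}'; python3 -m jog '{"delta_rot":[[0,0,0],[0,0,0]],"slide":[[0.001,0,0],[0,0,0]],"gripper":[0,0]}'; python3 cap.py wrist w5
```

```text
t: 7.75
tcp_pos: [0.6337, 0.1719, 0.2607]
eef_rot: [3.138, 0.014, -3.076]
force: [10.2, 3.1, -2.7]
finger_gap: -0.0004
t: 7.95
tcp_pos: [0.6329, 0.1719, 0.2607]
eef_rot: [3.138, 0.014, -3.076]
force: [10.4, 3.4, -3.1]
finger_gap: 0.0002
```

View pics/w5.png

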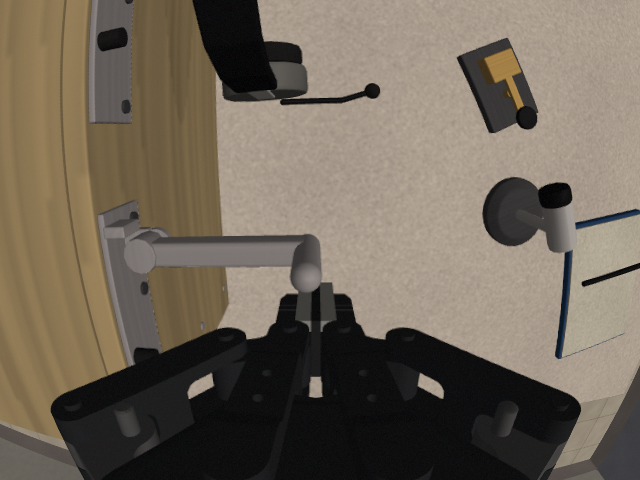

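```bash
python3 -m jog '{"delta_rot":[[0,0,0],[0,0,0]],"slide":[[0.001,0,0],[0,0,0]],"gripper":[0,0]}'; python3 -m jog '{"delta_rot":[[0,0,0],[0,0,0]],"slide":[[0.001,0,0],[0,0,0]],"gripper":[0,0]}'
```

```text
t: 8.2
tcp_pos: [0.6329, 0.1719, 0.2608]
eef_rot: [3.138, 0.017, -3.076]
force: [12.5, 3.8, -4.4]
finger_gap: 0.0002
t: 8.4
tcp_pos: [0.6328, 0.1719, 0.2609]
eef_rot: [3.138, 0.019, -3.076]
force: [15.1, 4.6, -6.1]
finger_gap: -0.0001
```

```bash
python3 -m jog '{"delta_rot":[[0,0,0],[0,0,0]],"slide":[[0.001,0,0],[0,0,0]],"gripper":[0,0]}'
```

```text
t: 8.6
tcp_pos: [0.6327, 0.1719, 0.2609]
eef_rot: [3.138, 0.021, -3.076]
force: [17.0, 4.4, -6.3]
finger_gap: -0.0
```

Hook B is at its stop: the position stays at .6328 while the force climbs to about 17 N. I'll back off, rise, and go over the headset.

```bash
python3 -m jog '{"delta_rot":[[0,0,0],[0,0,0],[0,0,0],[0,0,0],[0,0,0],[0,0,-1],[0,0,-1],[0,0,0],[0,0,0],[0,0,0],[0,0,0]],"slide":[[-0.006,0,0],[-0.01,0,0],[0,0,-0.03],[0,0,-0.03],[0,0,-0.03],[0.036,-0.007,0],[0.036,-0.007,0],[0.036,-0.007,0],[0.036,-0.007,0],[0.036,-0.007,0],[0.037,-0.005,0]],"gripper":[0,0,0,0,0,60,60,60,60,60,60]}'; python3 -m jog '{"delta_rot":[[0,0,0],[0,0,0]],"slide":[[0,0,0],[0,0,0]],"gripper":[60,60]}' ;python3 cap.py wrist w6; python3 cap.py top t6;python3 -c "
from h import *
im=load('t6')[1]['img'][:,:,::-1]
cv2.imwrite('pics/t6a.png',cv2.resize(im[90:310,255:365],None,fx=2.7,fy=2.7,interpolation=cv2.INTER_CUBIC))"
```

```text
t: 9.7
tcp_pos: [0.4265, 0.1105, 0.3491]
eef_rot: [-3.141, -0.001, -3.041]
force: [0.2, -0.7, 0.1]
finger_gap: 0.0516
t: 9.9
tcp_pos: [0.4279, 0.111, 0.3497]
eef_rot: [3.141, 0.001, -3.041]
force: [0.4, 0.5, -0.0]
finger_gap: 0.0514
```

View pics/w6.png

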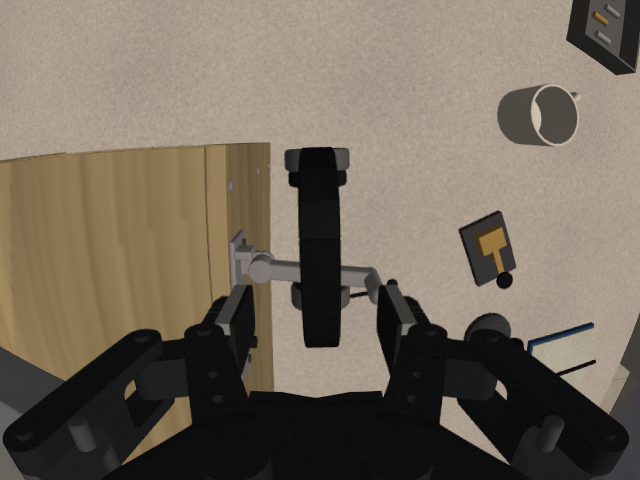

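View pics/t6a.png

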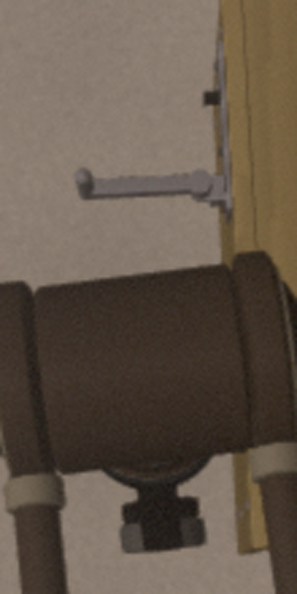

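```bash
python3 - <<'E'
from h import *
s,c=load("w6");im=c["img"][:,:,::-1]
cv2.imwrite("pics/w6a.png",cv2.resize(im[140:360,220:420],None,fx=2.7,fy=2.7,interpolation=cv2.INTER_CUBIC))
E
```

```text
(no output)
```

View pics/w6a.png

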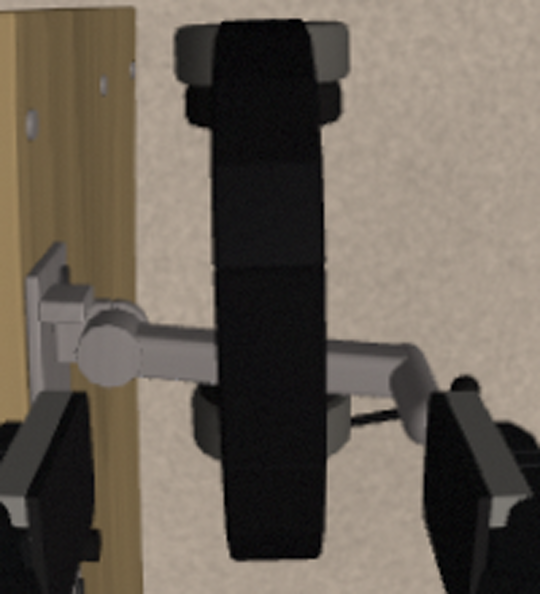

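```bash
python3 - <<'E'
from h import *
s,c=load("w6");print(s["tcp_pos"],s["eef_rot"])
f=lambda n,u,v,z:print(n,wz(s,c,220+u/2.7,140+v/2.7,z).round(4))
f("m27",270,266,.255);f("p27",274.5,470,.255);f("hinge",110,348,.249);f("peg",422,425,.273)
f("L",215,350,.255);f("R",327,350,.255)
E
```

```text
[0.42793576 0.11100467 0.34971108] [ 3.14140044e+00  1.23923018e-03 -3.04096803e+00]
m27 [0.4261 0.1148 0.255 ]
p27 [0.4813 0.1217 0.255 ]
hinge [0.4538 0.076  0.249 ]
peg [0.4572 0.1547 0.273 ]
L [0.4493 0.1033 0.255 ]
R [0.4465 0.1313 0.255 ]
```

```bash
python3 -m jog '{"delta_rot":[[0,0,-1],[0,0,0],[0,0,0],[0,0,0],[0,0,0],[0,0,0]],"slide":[[0,0.004,0.02],[0,0,0.03],[0,0,0.03],[0,0,0.02],[0,0,0.013],[0,0,0]],"gripper":[60,60,60,60,60,60]}'; python3 cap.py wrist w7
```

```text
t: 10.6
tcp_pos: [0.427, 0.1149, 0.2342]
eef_rot: [-3.141, -0.005, -3.023]
force: [-0.4, 0.1, 0.7]
finger_gap: 0.0516
```

View pics/w7.png

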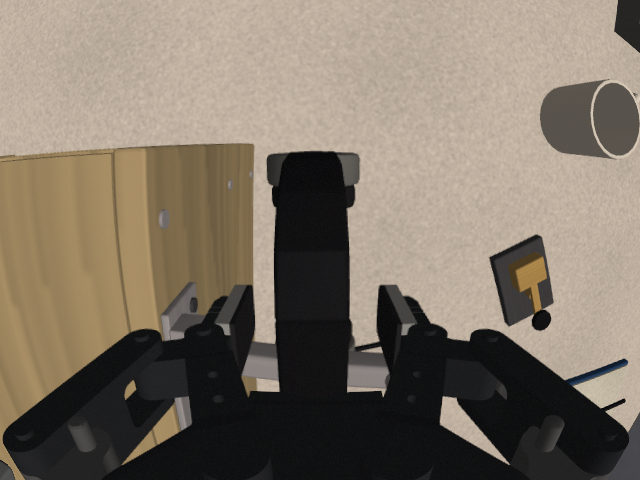

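```bash
python3 - <<'E'
from h import *
s,c=load("w7");print(s["tcp_pos"])
for u,v,z in[(312,250,.25),(313,320,.255),(255,360,.247),(370,368,.247)]:print((u,v),wz(s,c,u,v,z).round(4))
E
```

```text
[0.42704074 0.11490526 0.23420209]
(312, 250) [0.4008 0.1114 0.25  ]
(313, 320) [0.426  0.1147 0.255 ]
(255, 360) [0.4523 0.0933 0.247 ]
(370, 368) [0.4506 0.1417 0.247 ]
```

```bash
python3 -m jog '{"delta_rot":[[0,0,0],[0,0,0],[0,0,0],[0,0,0],[0,0,0],[0,0,0]],"slide":[[0,0,0],[0,0,0],[0,0,0],[0,0,0],[0,0,0],[0,0,0]],"gripper":[20,15,10,10,10,10]}' 50
```

```text
t: 11.25
tcp_pos: [0.4291, 0.1151, 0.2377]
eef_rot: [-3.141, 0.004, -3.023]
force: [0.9, -0.7, 5.6]
finger_gap: 0.0267
```

```bash
python3 -m jog '{"delta_rot":[[0,0,0],[0,0,0],[0,0,0],[0,0,0],[0,0,0],[0,0,0],[0,0,0]],"slide":[[0,0,-0.005],[0,0,-0.008],[0,0,-0.012],[0,0,-0.012],[0,0,-0.012],[0,0,-0.011],[0,0,0]],"gripper":[10,10,10,10,10,10,10]}' 50; python3 cap.py scene s8; python3 cap.py wrist w8
```

```text
t: 11.95
tcp_pos: [0.4292, 0.1153, 0.2988]
eef_rot: [3.141, 0.005, -3.023]
force: [0.2, 0.1, -3.3]
finger_gap: 0.0264
```

View pics/s8.png

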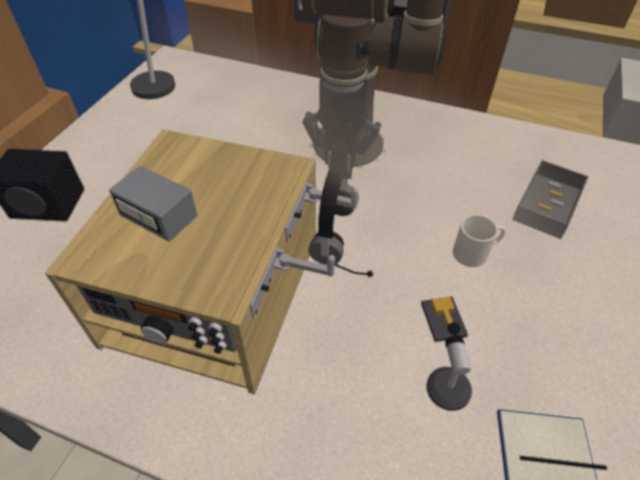

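View pics/w8.png

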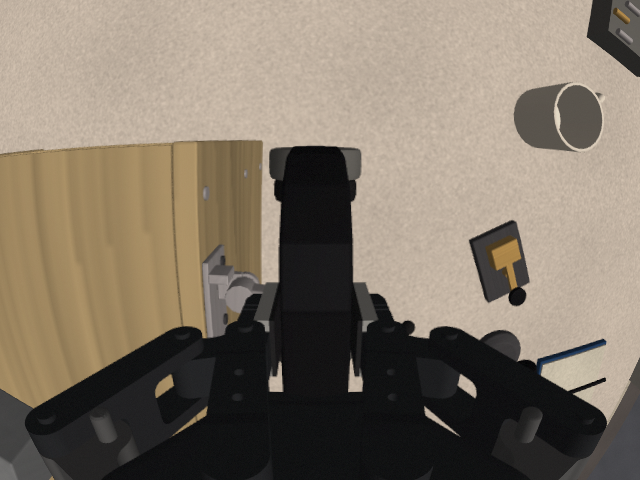

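```bash
python3 -m jog '{"delta_rot":[[0,0,0],[0,0,0],[0,0,0],[0,0,0],[0,0,0],[0,0,0],[0,0,0],[0,0,0]],"slide":[[0,0,-0.01],[0,0.01,-0.005],[0,0.02,0],[0,0.02,0],[0,0.02,0],[0,0.015,0],[0,0.01,0],[0,0,0]],"gripper":[10,10,10,10,10,10,10,10]}' 50;  python3 -m jog '{"delta_rot":[[0,0,0],[0,0,0],[0,0,0],[0,0,0],[0,0,0.5],[0,0,0.5],[0,0,0.5],[0,0,0.5],[0,0,0.5],[0,0,0],[0,0,0]],"slide":[[-0.01,0,0],[-0.02,0,0],[-0.02,0,0],[-0.02,0,0],[-0.02,-0.001,0],[-0.02,-0.001,0],[-0.02,-0.001,0],[-0.02,-0.001,0],[-0.01,-0.001,0],[-0.005,0,0],[0,0,0]],"gripper":[10,10,10,10,10,10,10,10,10,10,10]}' 50; python3 cap.py wrist w9; python3 cap.py top t9;python3 -c "
from h import *
im=load('t9')[1]['img'][:,:,::-1]
cv2.imwrite('pics/t9a.png',cv2.resize(im[60:310,205:375],None,fx=2.3,fy=2.3,interpolation=cv2.INTER_CUBIC))"
```

```text
t: 12.85
tcp_pos: [0.4163, 0.2107, 0.3114]
eef_rot: [3.141, -0.0, -3.021]
force: [0.4, -0.9, -3.5]
finger_gap: 0.0272
t: 13.95
tcp_pos: [0.5814, 0.2217, 0.3109]
eef_rot: [-3.141, -0.001, -3.068]
force: [-0.3, -0.2, -3.6]
finger_gap: 0.0262
```

View pics/w9.png

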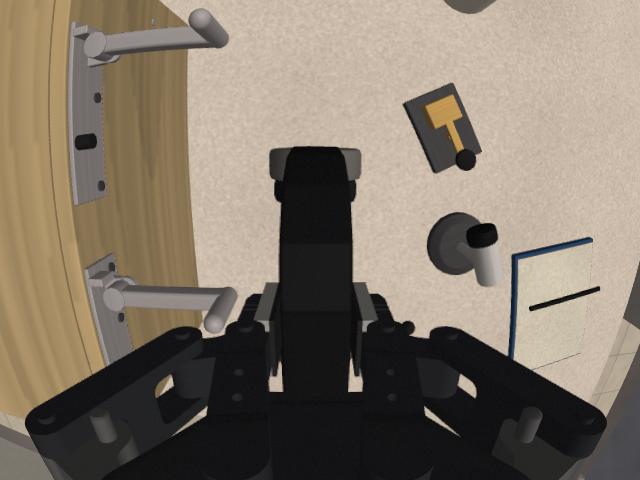

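View pics/t9a.png

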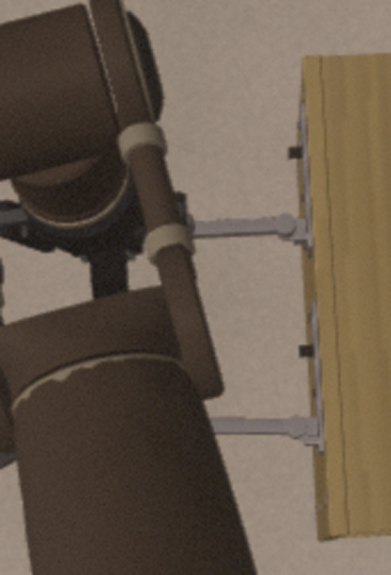

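```bash
python3 - <<'E'
from h import *
s,c=load("w9");print(s["tcp_pos"],s["eef_rot"])
Rm=R.from_euler("xyz",s["eef_rot"]).as_matrix()
for n,u,v,z in[("Bh",115,295,.249),("Bp",214,322,.273),("Ah",95,45,.249),("Ap",201,20,.273)]:
    p=wz(s,c,u,v,z);print(n,p.round(4),(Rm.T@(p-s["tcp_pos"])).round(4))
s,c=load("w7");Rm=R.from_euler("xyz",s["eef_rot"]).as_matrix()
for u,v in((255,343),(255,377),(370,352),(370,387)):
    p=wz(s,c,u,v,.247);print(p.round(4),(Rm.T@(p-s["tcp_pos"])).round(4))
E
```

```text
[0.58135709 0.22171639 0.31085773] [-3.14133221e+00 -8.11997416e-04 -3.06771354e+00]
Bh [0.6198 0.0909 0.249 ] [-0.0287 -0.1333  0.0619]
Bp [0.6171 0.1682 0.273 ] [-0.0318 -0.056   0.0378]
Ah [0.4572 0.0765 0.249 ] [ 0.1345 -0.1356  0.062 ]
Ap [0.4557 0.1558 0.273 ] [ 0.1301 -0.0565  0.038 ]
[0.4438 0.0929 0.247 ] [-0.014  -0.0238 -0.0129]
[0.4612 0.0937 0.247 ] [-0.0314 -0.0251 -0.0129]
[0.4426 0.1402 0.247 ] [-0.0183  0.0233 -0.0129]
[0.4607 0.1437 0.247 ] [-0.0368  0.0246 -0.013 ]
```

```bash
python3 -m jog '{"delta_rot":[[0,0,0],[0,0,0],[0,0,0],[0,0,0],[0,0,0],[0,0,0],[0,0,0],[0,0,0]],"slide":[[-0.003,-0.01,0],[0,-0.02,0],[0,-0.02,0],[0,-0.02,0],[0,-0.015,0],[0,-0.006,0.006],[0,0,0.006],[0,0,0]],"gripper":[10,10,10,10,10,10,10,10]}' 50; python3 cap.py wrist w10;python3 - <<'E'
from h import *
a=load("w8")[1]["img"];b=load("w10")[1]["img"]
cv2.imwrite("pics/w10c.png",np.vstack([cv2.resize(x[220:340,180:440],None,fx=2.4,fy=2.4,interpolation=cv2.INTER_CUBIC) for x in(a,b)])[:,:,::-1])
E
```

```text
t: 14.85
tcp_pos: [0.5897, 0.132, 0.2975]
eef_rot: [3.141, -0.003, -3.067]
force: [-1.0, 0.4, -2.6]
finger_gap: 0.027
```

View pics/w10c.png

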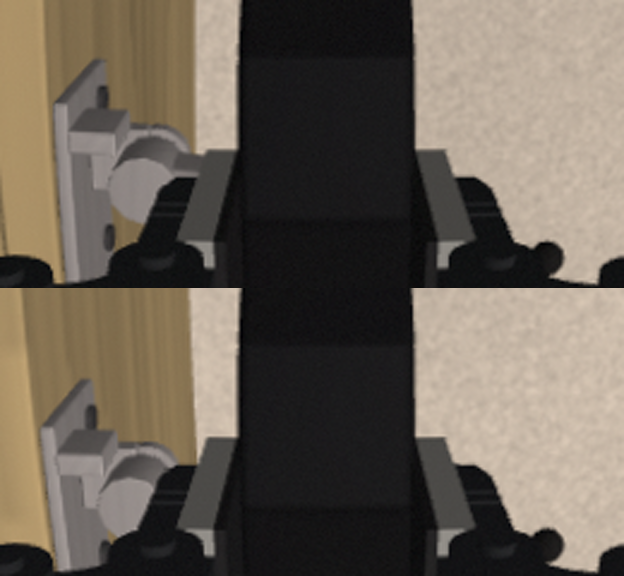

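View pics/w10.png

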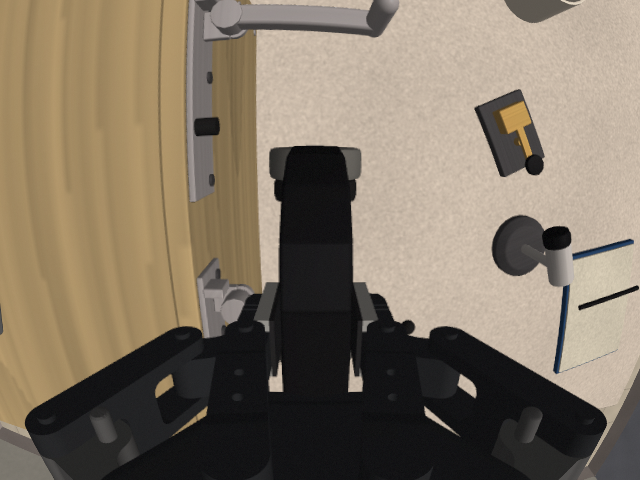

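```bash
python3 - <<'E'
from h import *
for n,u,v in(("w8",238.3,295),("w10",235.4,307)):
    s,c=load(n);s=dict(s);s["eef_rot"]=[np.pi,0,s["eef_rot"][2]];Rm=R.from_euler("xyz",s["eef_rot"]).as_matrix()
    s["tcp_pos"]=np.array([0,0,.299])
    for z in(.249,):
        p=wz(s,c,u,v,z);print(n,(Rm.T@(p-s["tcp_pos"])).round(4))
s,c=load("w10");Rm=R.from_euler("xyz",s["eef_rot"]).as_matrix()
for n,u,v,z in(("Ah",227,17,.249),("Ap",386,10,.273)):
    p=wz(s,c,u,v,z);print(n,(Rm.T@(p-s["tcp_pos"])).round(4))
E
```

```text
w8 [-0.0201 -0.0434  0.05  ]
w10 [-0.0278 -0.0457  0.05  ]
Ah [ 0.1343 -0.0455  0.0489]
Ap [0.1284 0.0333 0.025 ]
```

```bash
python3 -m jog '{"delta_rot":[[0,0,0],[0,0,0],[0,0,0],[0,0,0],[0,0,0],[0,0,0],[0,0,0]],"slide":[[-0.002,-0.001,0.008],[0,0,0.012],[0,0,0.012],[0,0,0.012],[0,0,0.008],[0,0,0.003],[0,0,0]],"gripper":[10,10,10,10,10,10,10]}' 50; python3 cap.py wrist w11; python3 cap.py scene s11
```

```text
t: 15.6
tcp_pos: [0.5925, 0.1308, 0.2434]
eef_rot: [-3.141, -0.001, -3.067]
force: [-0.2, -0.3, -3.6]
finger_gap: 0.0266
```

View pics/w11.png

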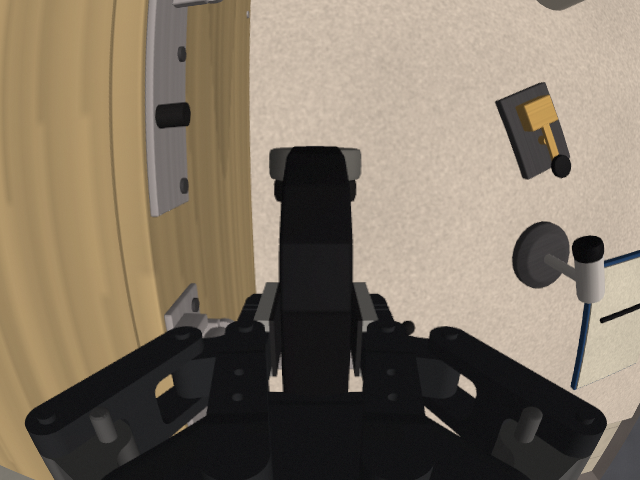

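View pics/s11.png

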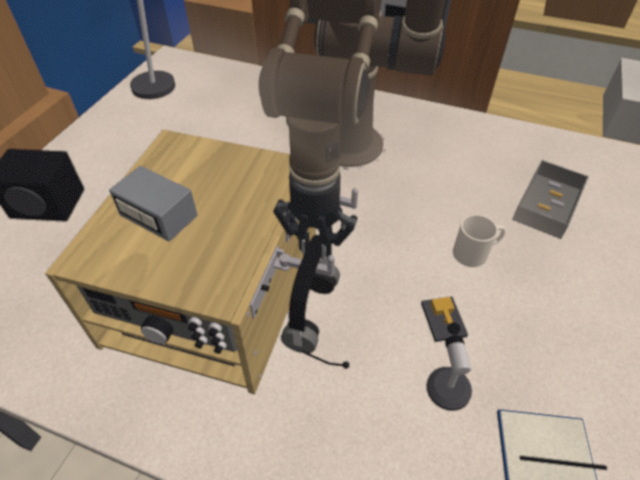

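Everything is in place over arm B. I'll lower in small steps and watch the force.

```bash
python3 -m jog '{"delta_rot":[[0,0,0],[0,0,0],[0,0,0]],"slide":[[0,0,0.002],[0,0,0.002],[0,0,0]],"gripper":[10,10,10]}' 50;python3 -m jog '{"delta_rot":[[0,0,0],[0,0,0]],"slide":[[0,0,0.0015],[0,0,0]],"gripper":[10,10]}' 50; python3 -m jog '{"delta_rot":[[0,0,0],[0,0,0]],"slide":[[0,0,0.001],[0,0,0]],"gripper":[10,10]}' 50
```

```text
t: 16.0
tcp_pos: [0.5928, 0.1308, 0.2402]
eef_rot: [-3.142, -0.0, -3.067]
force: [-0.8, 0.3, -3.5]
finger_gap: 0.0269
t: 16.2
tcp_pos: [0.5927, 0.1309, 0.2386]
eef_rot: [-3.142, -0.0, -3.067]
force: [0.6, -0.1, -2.5]
finger_gap: 0.0267
t: 16.4
tcp_pos: [0.5929, 0.1309, 0.2383]
eef_rot: [3.142, 0.0, -3.067]
force: [-1.6, -0.1, -1.5]
finger_gap: 0.027
```

Contact is starting, since the force has gone from -3.5 to -1.5 N. A bit more.

```bash
python3 -m jog '{"delta_rot":[[0,0,0],[0,0,0]],"slide":[[0,0,0.001],[0,0,0]],"gripper":[10,10]}' 50; python3 -m jog '{"delta_rot":[[0,0,0],[0,0,0]],"slide":[[0,0,0.0005],[0,0,0]],"gripper":[10,10]}' 50
```

```text
t: 16.6
tcp_pos: [0.593, 0.1309, 0.238]
eef_rot: [3.142, 0.001, -3.067]
force: [-2.8, -0.1, 2.9]
finger_gap: 0.0267
t: 16.8
tcp_pos: [0.593, 0.1309, 0.2378]
eef_rot: [3.142, 0.001, -3.067]
force: [-4.3, -1.5, 6.1]
finger_gap: 0.027
```

```bash
python3 -m jog '{"delta_rot":[[0,0,0],[0,0,0]],"slide":[[0,0,-0.0006],[0,0,0]],"gripper":[10,10]}' 20; python3 -m jog '{"delta_rot":[[0,0,0],[0,0,0],[0,0,0],[0,0,0],[0,0,0]],"slide":[[0,0,0],[0,0,0],[0,0,0],[0,0,0],[0,0,0]],"gripper":[38,45,52,57,57]}' ; python3 cap.py wrist w12;python3 cap.py scene s12
```

```text
t: 17.0
tcp_pos: [0.593, 0.1309, 0.2378]
eef_rot: [3.142, 0.001, -3.067]
force: [-4.1, -1.1, 5.4]
finger_gap: 0.0266
t: 17.5
tcp_pos: [0.593, 0.1309, 0.2366]
eef_rot: [-3.142, 0.0, -3.067]
force: [-1.3, 0.1, -0.4]
finger_gap: 0.0486
```

View pics/w12.png

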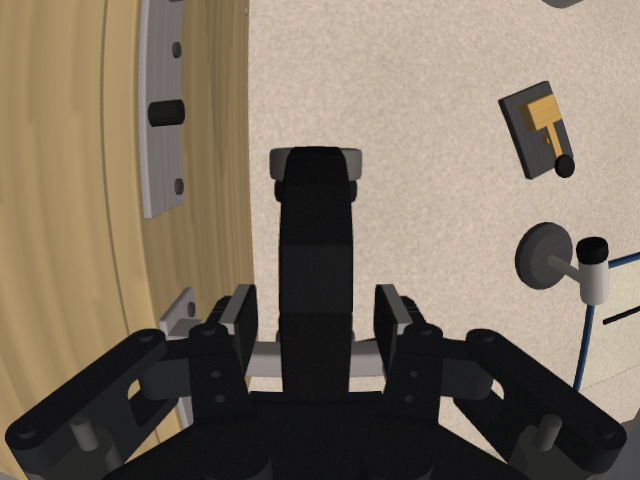

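View pics/s12.png

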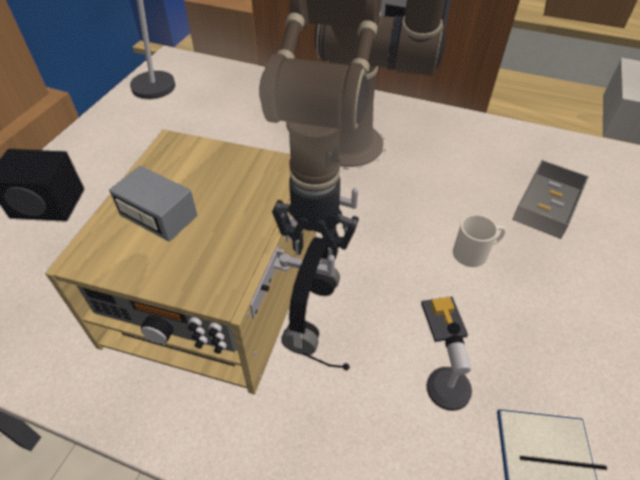

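```bash
python3 -m jog '{"delta_rot":[[0,0,0],[0,0,0],[0,0,0],[0,0,0],[0,0,0],[0,0,0.9],[0,0,0.8],[0,0,0],[0,0,0],[0,0,0],[0,0,0]],"slide":[[0,0,-0.01],[0,0,-0.02],[0,0,-0.03],[0,0,-0.03],[0,0,-0.02],[0.032,0.007,0],[0.033,0.007,0],[0.033,0.007,0],[0.032,0.007,0],[0.032,0.006,0],[0,0,0]],"gripper":[57,57,57,57,0,0,0,0,0,0,0]}'; python3 -m jog '{"delta_rot":[[0,0,0],[0,0,0]],"slide":[[0,0,0],[0,0,0]],"gripper":[0,0]}'; python3 cap.py wrist w13; python3 cap.py scene s13
```

```text
t: 18.7
tcp_pos: [0.4262, 0.1566, 0.3477]
eef_rot: [3.141, -0.0, -3.095]
force: [0.9, -0.5, -0.9]
finger_gap: -0.0001
t: 18.9
tcp_pos: [0.4304, 0.1561, 0.3477]
eef_rot: [3.141, 0.002, -3.097]
force: [0.6, 0.2, -1.1]
finger_gap: -0.0003
```

View pics/w13.png

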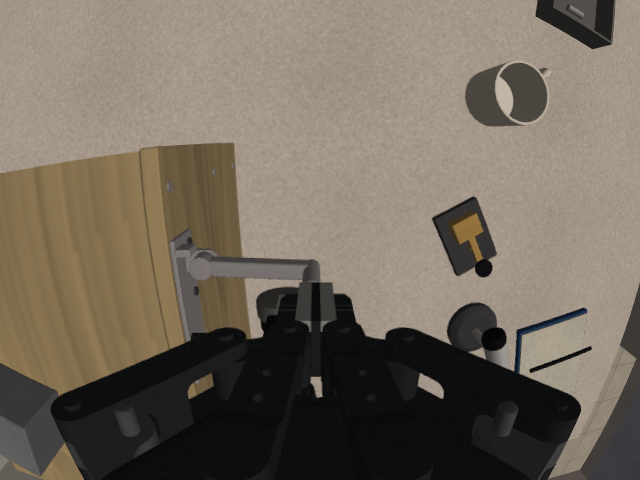

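View pics/s13.png

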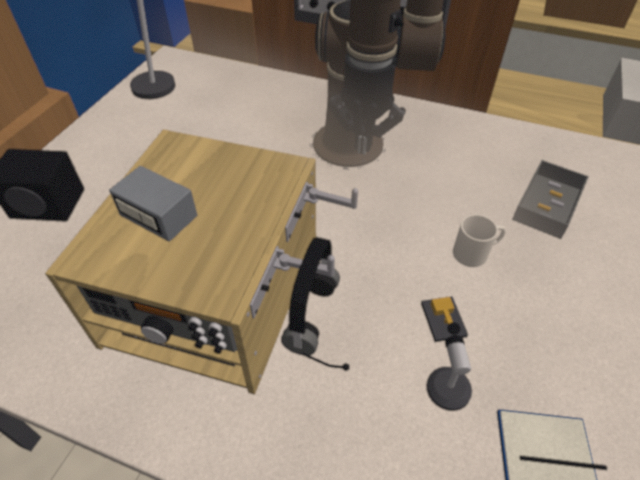

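```bash
python3 - <<'E'
from h import *
s,c=load("w13");Rm=R.from_euler("xyz",s["eef_rot"]).as_matrix()
for n,u,v,z in(("hinge",201,265,.249),("end",315,266,.252),("armtop mid",260,268,.247)):
    p=wz(s,c,u,v,z);print(n,p.round(4),(Rm.T@(p-s["tcp_pos"])).round(4))
s,c=load("s13");print(dep(c,354.5,191),onz(c,354.5,190,.279))
E
```

```text
hinge [0.453  0.0767 0.249 ] [-0.0189 -0.0804  0.0987]
end [0.4485 0.1576 0.252 ] [-0.018   0.0006  0.0957]
armtop mid [0.4536 0.1192 0.247 ] [-0.0214 -0.0379  0.1007]
[0.45804602 0.15717196 0.27497085] [0.45966598 0.15746367 0.279     ]
```

```bash
python3 -m jog '{"delta_rot":[[0,0,0],[0,0,0],[0,0,0],[0,0,0],[0,0,0]],"slide":[[0.008,0,0],[0,0,0.03],[0,0,0.03],[0,0,0.026],[0,0,0]],"gripper":[0,0,0,0,0]}'; python3 -m jog '{"delta_rot":[[0,0,0],[0,0,0],[0,0,0]],"slide":[[-0.004,0,0],[-0.003,0,0],[0,0,0]],"gripper":[0,0,0]}'; python3 cap.py wrist w14
```

```text
t: 19.5
tcp_pos: [0.4181, 0.1548, 0.2567]
eef_rot: [-3.14, -0.009, -3.097]
force: [0.3, 0.2, -0.4]
finger_gap: 0.0001
t: 19.8
tcp_pos: [0.4301, 0.1564, 0.2629]
eef_rot: [3.141, 0.004, -3.097]
force: [-0.3, -0.4, 0.0]
finger_gap: -0.0
```

View pics/w14.png

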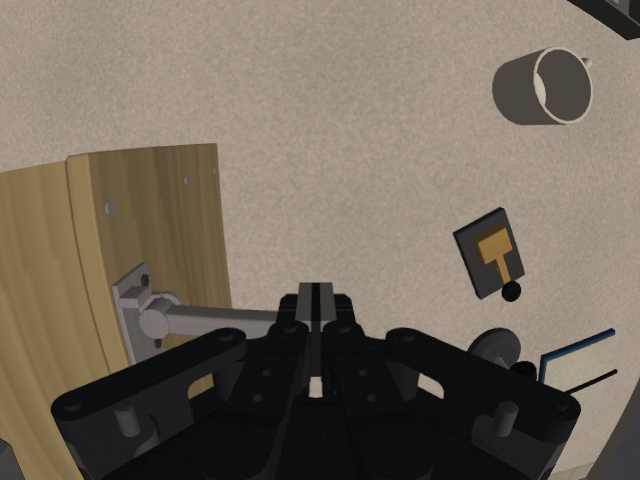

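```bash
python3 -m jog '{"delta_rot":[[0,0,0],[0,0,0],[0,0,0]],"slide":[[-0.003,0,0],[-0.002,0,0],[0,0,0]],"gripper":[0,0,0]}'; python3 -m jog '{"delta_rot":[[0,0,0],[0,0,0],[0,0,0]],"slide":[[-0.002,0,0],[-0.002,0,0],[0,0,0]],"gripper":[0,0,0]}'
```

```text
t: 20.15
tcp_pos: [0.4337, 0.1563, 0.2612]
eef_rot: [3.142, 0.001, -3.097]
force: [0.5, 0.4, 0.0]
finger_gap: -0.0002
t: 20.45
tcp_pos: [0.4373, 0.1565, 0.2608]
eef_rot: [-3.142, -0.0, -3.097]
force: [-0.2, 0.6, -0.6]
finger_gap: 0.0002
```

```bash
python3 -m jog '{"delta_rot":[[0,0,0],[0,0,0],[0,0,0]],"slide":[[-0.002,0,0],[-0.001,0,0],[0,0,0]],"gripper":[0,0,0]}'; python3 -m jog '{"delta_rot":[[0,0,0],[0,0,0]],"slide":[[-0.002,0,0],[0,0,0]],"gripper":[0,0]}'
```

```text
t: 20.75
tcp_pos: [0.4376, 0.1565, 0.2606]
eef_rot: [-3.141, -0.007, -3.097]
force: [-6.6, -0.6, 3.8]
finger_gap: -0.0002
t: 20.95
tcp_pos: [0.4385, 0.1566, 0.2605]
eef_rot: [-3.141, -0.01, -3.097]
force: [-9.0, -0.3, 6.5]
finger_gap: 0.0003
```

```bash
python3 -m jog '{"delta_rot":[[0,0,2],[0,0,4],[0,0,4],[0,0,4],[0,0,4],[0,0,4]],"slide":[[-0.003,0.0005,0],[-0.0056,0.0008,0],[-0.0056,0.0008,0],[-0.0056,0.0008,0],[-0.0056,0.0008,0],[-0.0056,0.0008,0]],"gripper":[0,0,0,0,0,0]}'; python3 cap.py wrist w15;python3 cap.py scene s15
```

```text
t: 21.55
tcp_pos: [0.469, 0.1576, 0.2605]
eef_rot: [-3.137, -0.011, 2.8]
force: [-12.4, -0.0, 7.4]
finger_gap: 0.0002
```

View pics/w15.png

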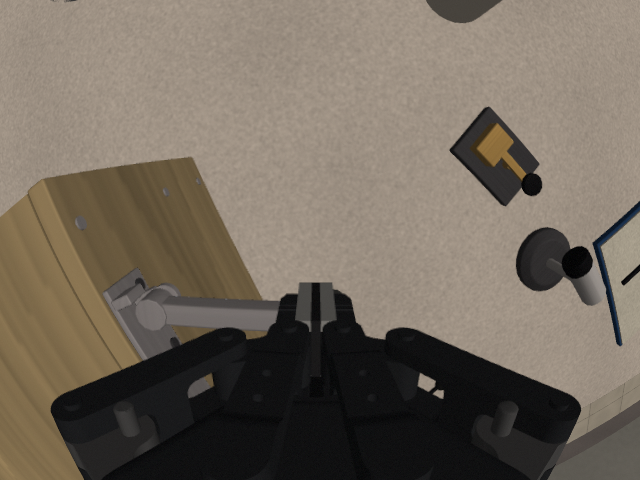

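View pics/s15.png

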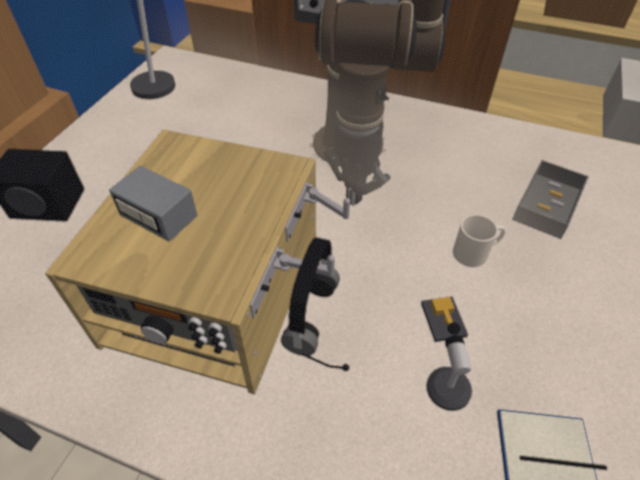

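```bash
python3 -m jog '{"delta_rot":[[0,0,4],[0,0,4],[0,0,4],[0,0,4],[0,0,4],[0,0,4]],"slide":[[-0.0056,0.0008,-0.001],[-0.0056,0.0008,-0.001],[-0.0056,0.0008,0],[-0.0056,0.0008,0],[-0.0056,0.0008,0],[-0.0056,0.0008,0]],"gripper":[0,0,0,0,0,0]}'; python3 -m jog '{"delta_rot":[[0,0,4],[0,0,4],[0,0,4],[0,0,4],[0,0,4]],"slide":[[-0.0056,0.0008,0],[-0.0056,0.0008,0],[-0.0056,0.0008,0],[-0.0056,0.0008,0],[-0.0056,0.0008,0]],"gripper":[0,0,0,0,0]}'; python3 cap.py wrist w16;python3 cap.py scene s16
```

```text
t: 22.25
tcp_pos: [0.4993, 0.147, 0.2607]
eef_rot: [-3.134, -0.012, 2.38]
force: [-10.7, 4.3, 1.0]
finger_gap: 0.0002
t: 22.75
tcp_pos: [0.5206, 0.1291, 0.2607]
eef_rot: [-3.133, -0.011, 2.031]
force: [-7.8, 6.7, -0.2]
finger_gap: -0.0003
```

View pics/w16.png

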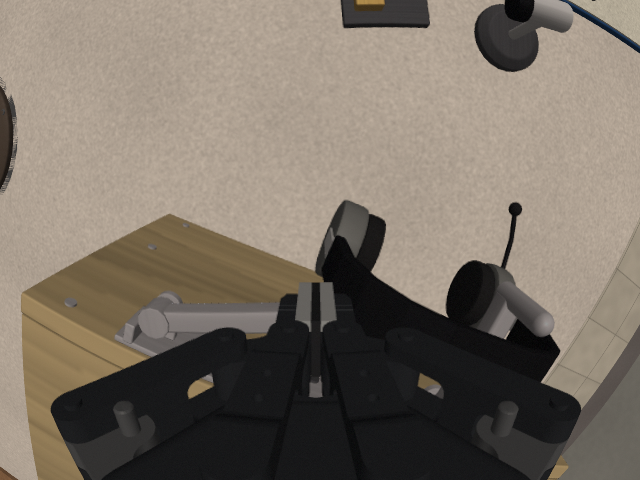

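View pics/s16.png

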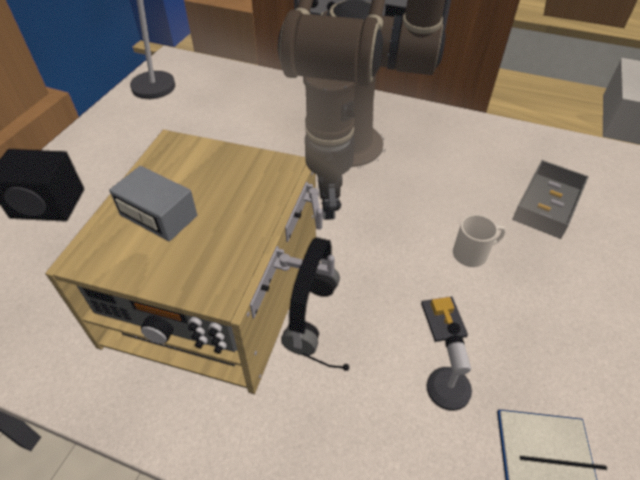

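```bash
python3 -m jog '{"delta_rot":[[0,0,4],[0,0,4],[0,0,4],[0,0,4]],"slide":[[-0.0056,0,0],[-0.0056,0.0003,0],[-0.0056,0.0005,0],[-0.0056,0.0006,0]],"gripper":[0,0,0,0]}'; python3 -m jog '{"delta_rot":[[0,0,2],[0,0,0]],"slide":[[-0.002,0,0],[0,0,0]],"gripper":[0,0]}'
```

```text
t: 23.25
tcp_pos: [0.5326, 0.1101, 0.261]
eef_rot: [-3.139, -0.01, 1.752]
force: [-1.9, 11.0, -4.4]
finger_gap: 0.0
t: 23.45
tcp_pos: [0.5337, 0.1078, 0.261]
eef_rot: [-3.14, -0.009, 1.719]
force: [-0.2, 10.0, -5.9]
finger_gap: 0.0001
```

```bash
python3 -m jog '{"delta_rot":[[0,0,1.5],[0,0,1.5],[0,0,0]],"slide":[[-0.002,0,0],[-0.002,0,0],[0,0,0]],"gripper":[0,0,0]}'; python3 -m jog '{"delta_rot":[[0,0,1],[0,0,0]],"slide":[[-0.0015,0,0],[0,0,0]],"gripper":[0,0]}';  python3 -m jog '{"delta_rot":[[0,0,0],[0,0,0]],"slide":[[-0.001,0,0],[0,0,0]],"gripper":[0,0]}'
```

```text
t: 23.75
tcp_pos: [0.5351, 0.1043, 0.2611]
eef_rot: [3.141, -0.01, 1.667]
force: [2.2, 10.8, -6.8]
finger_gap: -0.0002
t: 23.95
tcp_pos: [0.5356, 0.1029, 0.2611]
eef_rot: [3.141, -0.01, 1.65]
force: [2.4, 10.4, -6.6]
finger_gap: -0.0
t: 24.15
tcp_pos: [0.5358, 0.102, 0.2611]
eef_rot: [3.14, -0.01, 1.65]
force: [2.7, 11.2, -7.6]
finger_gap: -0.0004
```

```bash
python3 -m jog '{"delta_rot":[[0,0,0],[0,0,0]],"slide":[[-0.001,0,0.001],[0,0,0]],"gripper":[0,0]}'; python3 -m jog '{"delta_rot":[[0,0,0],[0,0,0]],"slide":[[-0.001,0,0.001],[0,0,0]],"gripper":[0,0]}';  python3 -m jog '{"delta_rot":[[0,0,0],[0,0,0]],"slide":[[-0.001,0,0],[0,0,0]],"gripper":[0,0]}'
```

```text
t: 24.35
tcp_pos: [0.5361, 0.1009, 0.2609]
eef_rot: [3.14, -0.01, 1.65]
force: [2.1, 11.0, -3.5]
finger_gap: 0.0002
t: 24.55
tcp_pos: [0.5363, 0.0999, 0.2608]
eef_rot: [3.139, -0.009, 1.65]
force: [1.1, 11.3, -1.0]
finger_gap: 0.0004
t: 24.75
tcp_pos: [0.5365, 0.0989, 0.2608]
eef_rot: [3.139, -0.01, 1.65]
force: [0.7, 11.5, -1.2]
finger_gap: -0.0002
```

```bash
python3 -m jog '{"delta_rot":[[0,0,0],[0,0,0]],"slide":[[-0.001,0,0],[0,0,0]],"gripper":[0,0]}'; python3 -m jog '{"delta_rot":[[0,0,0],[0,0,0]],"slide":[[-0.001,0,0],[0,0,0]],"gripper":[0,0]}'
```

```text
t: 24.95
tcp_pos: [0.5366, 0.0979, 0.2608]
eef_rot: [3.139, -0.01, 1.65]
force: [2.1, 9.7, -1.7]
finger_gap: 0.0002
t: 25.15
tcp_pos: [0.5367, 0.0973, 0.2608]
eef_rot: [3.139, -0.01, 1.65]
force: [1.2, 11.3, -2.0]
finger_gap: -0.0002
```

```bash
python3 -m jog '{"delta_rot":[[0,0,0],[0,0,0]],"slide":[[-0.001,0,0],[0,0,0]],"gripper":[0,0]}'
```

```text
t: 25.35
tcp_pos: [0.5368, 0.0972, 0.2609]
eef_rot: [3.139, -0.012, 1.65]
force: [1.3, 13.8, -1.8]
finger_gap: -0.0001
```

```bash
python3 -m jog '{"delta_rot":[[0,0,0],[0,0,0]],"slide":[[-0.001,0,0],[0,0,0]],"gripper":[0,0]}'
```

```text
t: 25.55
tcp_pos: [0.5367, 0.0971, 0.2608]
eef_rot: [3.139, -0.014, 1.65]
force: [1.8, 15.7, -1.9]
finger_gap: -0.0001
```

```bash
python3 -m jog '{"delta_rot":[[0,0,0],[0,0,0]],"slide":[[-0.0006,0,0],[0,0,0]],"gripper":[0,0]}'; python3 cap.py wrist w17
```

```text
t: 25.75
tcp_pos: [0.5368, 0.097, 0.2609]
eef_rot: [3.138, -0.015, 1.65]
force: [0.7, 16.8, -1.0]
finger_gap: -0.0001
```

```bash
python3 -m jog '{"delta_rot":[[0,0,0],[0,0,0],[0,0,0],[0,0,0],[0,0,0],[0,0,0],[0,0,0],[0,0,0],[0,0,0],[0,0,0],[0,0,0]],"slide":[[0.003,0,0],[0.004,0,0],[0,0,-0.02],[0,0,-0.04],[0,0,-0.04],[0,0,-0.04],[-0.03,-0.01,0],[-0.04,-0.01,0],[-0.04,-0.01,0],[-0.04,-0.01,0],[0,0,0]],"gripper":[0,0,0,0,0,0,0,0,0,0,0]}'; python3 cap.py wrist w18;python3 cap.py scene s18;python3 cap.py top t18;python3 -c "
from h import *
im=load('t18')[1]['img'][:,:,::-1]
cv2.imwrite('pics/t18a.png',cv2.resize(im[80:310,235:385],None,fx=2.6,fy=2.6,interpolation=cv2.INTER_CUBIC))
im=load('s18')[1]['img'][:,:,::-1]
cv2.imwrite('pics/s18a.png',cv2.resize(im[160:380,220:380],None,fx=2.7,fy=2.7,interpolation=cv2.INTER_CUBIC))"
```

```text
t: 26.9
tcp_pos: [0.507, -0.0608, 0.401]
eef_rot: [-3.141, 0.003, 1.645]
force: [0.6, 0.1, 0.2]
finger_gap: 0.0001
```

View pics/w18.png

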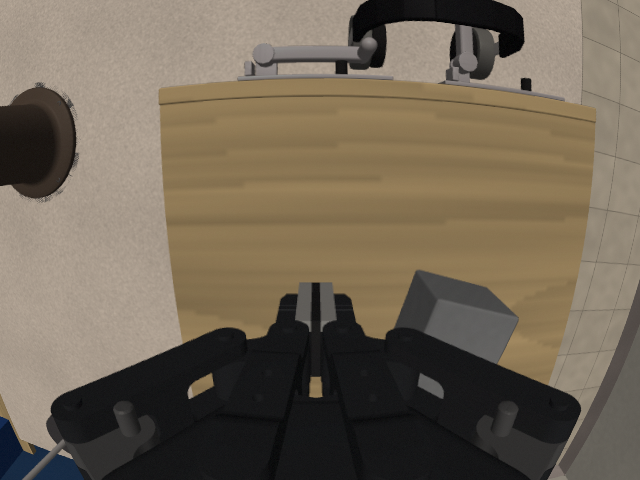

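View pics/t18a.png

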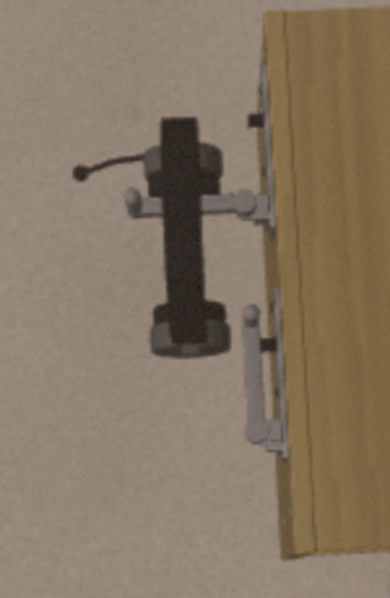

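View pics/s18a.png

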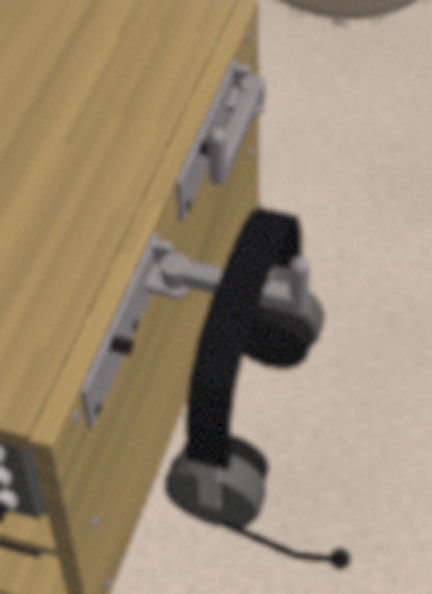

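```bash
python3 - <<'E'
from h import *
s,c=load("t18")
h=onz(c,235+255.5/2.6,80+432/2.6,.247);p=onz(c,235+251/2.6,80+315/2.6,.279);print(h,p,np.arctan2(p[1]-h[1],p[0]-h[0]))
h=onz(c,235+244/2.6,80+203/2.6,.247);p=onz(c,235+132/2.6,80+199/2.6,.279);print(h,p,np.arctan2(p[1]-h[1],p[0]-h[0]))
E
python3 -m jog '{"delta_rot":[[0,0,0],[0,0,0],[0,0,0]],"slide":[[0,0,0],[0,0,0],[0,0,0]],"gripper":[0,0,0]}'; python3 cap.py top t19; python3 -c "
from h import *
a=load('t18')[1]['img'].astype(int);b=load('t19')[1]['img'].astype(int);print(abs(a-b)[100:230,255:345].max(), abs(a-b)[100:230,255:345].mean())"
```

```text
[0.45340185 0.07435207 0.247     ] [0.53173394 0.08025389 0.279     ] 0.07520145958217753
[0.62051997 0.08700235 0.247     ] [0.61228755 0.16615149 0.279     ] 1.6744350692675716
t: 27.35
tcp_pos: [0.5079, -0.0551, 0.4008]
eef_rot: [-3.141, -0.0, 1.652]
force: [-0.1, -0.6, 0.5]
finger_gap: -0.0003
38 1.7333618233618233
```

```bash
python3 -c "
from workcell import ctrl
print(ctrl.hand_in())"
```

```text
the job is handed in; nothing more can be done
None
```

The job is done and handed in, at about 27 s on the robot's clock.

- **Hook_b:** I pushed it out with closed fingertips. At the stop the tip held still while the force rose to about 17 N along the push (near 18.7 N in all, with side and vertical friction).
- **Headset:** I gripped the band, lifted it over the peg and drew it out past the peg. I lowered it onto hook_b in steps of 1 to 2 mm; at contact the upward force on the tool peaked at about 6 N. I then let go, and the later pictures show it hanging level and still.
- **Hook_a:** I pushed it flat. At its rubber stop the tip held still while the force rose to about 17 N.

**Last checks:** From the top camera, hook_a reads about 0 rad and hook_b about 1.60 rad. The 0.025 rad over the 1.571 rad stop is measuring error of the camera reading; I relied on the force at the stop. The arm was clear of everything, I saw no sign that the other things had moved, and no check failed.

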